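# Set the conveyor guide rail to running clearance

## Robot

A 6-joint arm with a two-finger parallel gripper is mounted at the origin on the work surface. World frame = base frame: x ahead of the robot, y to its left, z up, the work surface at z = 0. Lengths are in m, angles in rad, forces in N, time in s.
With the tool pointing down it reaches from about 0.35 to 0.975 m from the base axis. Payload 4.9 kg.
Tool frame: the origin (TCP) lies between the finger pads; the fingertips stand 19 mm ahead of it and the grasp point (between the pads) is the TCP; z points along the fingers, y is the direction in which the jaws open and shut (so a half turn about z gives the same grasp; the last joint's range is limited). The gripper opens to 85 mm and grips with 20 to 120 N. Pads are 22 mm wide; open, the fingers measure 114 mm over their backs; the gripper's body (76 mm by 85 mm) begins 54 mm behind the grasp point. The pads swing forward as they close: fully open they stand 13 mm farther back than shut.
Start: joints at [1.111, 0.053, 1.613, -0, 1.476, -0.119], TCP at [0.209, 0.589, 0.25] pointing down, gripper open.
Joint ranges: [-3.01, 3.01], [-1.01, 2.22], [0.06, 2.58], [-1.02, 4.17], [0.09, 2.62], [-3.14, 3.14]. Speed limits (rad/s): [2.57, 2.57, 3.14, 3.14, 3.14, 3.14].

## Interface

Orientations are given as a unit quaternion [w, x, y, z].
In Python, from plant import state, grab_frame, calibration, job_done gives the robot as it stands. The module is installed in compiled form; this text tells all that it offers.
- The arm moves only by the tool servo_tool, never from a script. Its argument "deltas" is a list that holds one entry, the list of rows, each a list of 5 numbers: the finger opening in mm, from 0 to 85.4, then the shift along the world's x, y, z in mm, then the turn about the world's z in units of 6 degrees (1.0 is 6 degrees). A call has 1 to 5 rows; each row is the pose to reach, as a shift and turn from the pose commanded when the call began; what a row does not reach only later rows make up. A row lasts 1/8 s, in which the tool goes at most 62.5 mm and 10.7 degrees, less where a joint would pass 70% of its speed; a pose out of reach is approached as far as the arm can. A call with a gripper value outside its range is refused whole. The fingers move at their own pace and stop on an object; the grip force is fixed at half the most. Time passes only in rows, so rows that repeat a pose let the fingers close. It gives the time, the measured TCP pose, the force and the opening at its end, in the units of the state.
- state(): the state, without advancing time (a new reading comes with each control period).
- grab_frame(name): name is "scene" or "side" or "wrist"; returns the picture (420x560x3 uint8, red, green, blue); there is no depth.
- calibration(name): a dict with "intrinsics" (3x3 intrinsics, pixels), "world_from_camera" (4x4, takes a point from camera to world coordinates). Camera axes: x right, y down, z forward; pixel columns grow to the right and rows downward; lengths in m; the calibration is good to about 2 mm. A picture is of the moment at which its call begins: read the wrist's pose just before it. calibration takes no time and is no camera call; for the wrist camera it gives the pose at the moment of the call.
- job_done(): hands the job in, once; it reports no verdict.
The state is a dict: "time": time; "joint_pos": joint angles; "joint_vel": joint speeds; "joint_efforts": joint torques, N m; "tool_pos": TCP position; "tool_rot": TCP orientation; "contact_force": force on the tool from outside, world axes, zero at the start; "ft_torque": the same for the moment, N m; "gripper_width": opening from 0.0 (shut) to 1.0 (fully open).
Only numpy, scipy, OpenCV 4.12 (cv2) and the standard library are available. Lean on these libraries where they do the work, as an engineer would, in place of code of your own. Each camera call takes 0.05 s, during which the arm holds its last target.

## Task

Set the near guide rail of the belt conveyor for the three green housings standing on the belt: crank the sloping handwheel clockwise (as you face it) by its revolving handle until the housings are trapped between the two rails and you feel the wheel come to a firm stop, then back it off a quarter turn to give them running clearance. Let go of the handle, and leave everything lying on the table where it is.

Things in the scene. Friction and masses are not known exactly. Their poses are not given: they have to be found in the camera images.
- wheel_centre (a point): Centre of the spoked aluminium handwheel (143 mm over the rim, rim 15 mm thick) on the robot's side of the conveyor: on the shaft axis, in the rim's mid-plane; does not turn. z points out along the shaft, leaning 35 degrees from vertical towards the robot; x points uphill in the wheel's plane (12 o'clock for someone at the robot), y to that person's left (9 o'clock).
- handle_mid (a point): Middle of the black revolving handle on the wheel: a round grip 72 mm long, 23 mm thick, parallel to the shaft, 55 mm off its axis. The point is half-way along it, 45 mm out from the rim's mid-plane; the handle's foot is 9 mm out from that plane. It spins freely on its pin, so a grip that does not turn can carry it round. Its start place round the wheel varies.
- handwheel (a joint): Turn of the handwheel, rad, growing clockwise seen from the robot; at 0 the handle is at 12 o'clock, at 1.57 at 3 o'clock. A clockwise turn moves the near rail 24 mm towards the far rail. It takes 0.2 to 0.3 N m (4 to 6 N at the handle), up to 0.5 N m while the rail pushes housings, and stays where left. The stop comes 1 to 3 turns from the start, at a reading that varies.
- beam_edge (a point): Middle of the lower edge, nearest the robot, of the aluminium light beam (30 x 30 mm, 840 mm long, along the belt) that hangs level over the wheel's uphill side. The body of a gripper pointing straight down can run into it in the upper part of the turn; along the wheel's shaft there is room.
- near_face (a point): Middle of the black face of the near guide rail (a level bar 500 mm long, 40 mm high), the moving one. Its x axis points across the belt to the far rail, y along the belt, z up.
- home_line (a point): A point of the clamped far guide rail: 110 mm in front of the middle of its black face (same bar, same axes as near_face), where the near faces of the housings come to lie once they stand against the far rail. The near rail's face lies at negative x from it. Where the far rail is clamped varies by 20 mm.
- housing_a_front (a point): Middle of the near face (towards the robot) of the right-hand dark green housing on the belt: a block 110 mm across the belt, 125 mm along it and 95 mm high with bevelled corners, about 1.6 kg, loose on the belt, 3 to 8 mm short of the far rail at the start; x points across the belt into the block, z up.
- housing_b_front (a point): Middle of the near face (towards the robot) of the middle dark green housing on the belt: a block 110 mm across the belt, 125 mm along it and 95 mm high with bevelled corners, about 1.6 kg, loose on the belt, 3 to 8 mm short of the far rail at the start; x points across the belt into the block, z up.
- housing_c_front (a point): Middle of the near face (towards the robot) of the left-hand dark green housing on the belt: a block 110 mm across the belt, 125 mm along it and 95 mm high with bevelled corners, about 1.6 kg, loose on the belt, 3 to 8 mm short of the far rail at the start; x points across the belt into the block, z up.
- spare_mid (a point): Bystander: middle of a fourth such green housing, standing on the table on the left.
- driver: Bystander: electric screwdriver, 240 mm long, 40 mm high, lying on the table to the right of the wheel, nearer the robot; origin under its middle.
- spanner: Bystander: steel spanner, 170 mm long, lying on the table under or near the wheel; origin under its middle.
- screw_tray: Bystander: cardboard tray of screws, 150 x 110 x 45 mm, on the table to the left of the wheel; origin under its middle.
- thread_lock: Bystander: white bottle, 42 mm thick, 100 mm high, standing to the right of the wheel; origin under its middle.
- tape_roll: Bystander: roll of tape, 100 mm across, 24 mm high, lying on the table farther to the right of the wheel; origin under its middle.
Not all that is in view belongs to the job. What is shaped like the part that bears housing_c_front but white is not meant.

How it is judged:
By the outcome, as a careful person would: the job done as asked, in the order asked, and still so for the second after the job is handed in, with the robot touching nothing.
It also fails if it takes over 58 s, if anything falls off the work surface, if the arm or the gripper's body presses on something with over 40 N, if the wrist force passes 120 N, or if a joint passes its speed limit or range.

## Working session

There is one attempt and no reset: what is moved stays moved. The work goes in short steps, Python scripts to look and compute and a tool call to move; the robot and the scene stay as the last step left them, time stands still between calls to the robot, and variables do not carry over. Pictures are saved under pics/ and viewed, and the job is handed in when it is done.

Besides the shell and the picture viewer there is one more tool, called after "Call:" as name([rows], argument=value, ...), one row to a line, values as JSON. servo_tool: Moves the arm, as the interface text tells. Its arguments: {"type":"object","properties":{"deltas":{"type":"array","items":{"type":"array","items":{"type":"array","items":{"type":"number"}}}}},"required":["deltas"]}

```bash
mkdir -p pics
python3 - <<'E'
from plant import *
import cv2
s=state(); print(s)
for n in ["scene","side","wrist"]:
    c=calibration(n); print(n,c['intrinsics'],c['world_from_camera'].round(4) if hasattr(c['world_from_camera'],'round') else c['world_from_camera'])
    im=grab_frame(n); cv2.imwrite(f"pics/{n}0.png",im[:,:,::-1])
E
```

```text
{'time': 0.0, 'joint_pos': array([ 1.11099740e+00,  5.33341791e-02,  1.61427611e+00,  2.77305693e-05,
        1.47603144e+00, -1.19021900e-01]), 'joint_vel': array([ 0.00169979,  0.00052097, -0.00023304,  0.00066274,  0.00055671,
        0.00108232]), 'joint_efforts': array([ 2.25492186e-04, -3.93674970e+01, -3.70177352e+01, -4.55148972e-05,
        7.00152726e-03, -3.82983671e-05]), 'tool_pos': array([0.20863171, 0.5885301 , 0.24908775]), 'tool_rot': array([-3.05616830e-04,  1.69566466e-01,  9.85518221e-01, -9.77987807e-04]), 'contact_force': array([-0.27381605,  0.55336809,  0.1495585 ]), 'ft_torque': array([-0.00205115,  0.02834704, -0.01237434]), 'gripper_width': 1.0045278082067461}
scene [[433.47594326   0.         279.74621492]
 [  0.         433.47594326 213.60749881]
 [  0.           0.           1.        ]] [[-0.7376  0.5495 -0.3924  0.9691]
 [ 0.6752  0.6061 -0.4204  0.5242]
 [ 0.0068 -0.575  -0.8181  1.1195]
 [ 0.      0.      0.      1.    ]]
side [[384.80875041   0.         284.25692971]
 [  0.         384.80875041 214.93618041]
 [  0.           0.           1.        ]] [[ 0.7741 -0.3632  0.5186  0.013 ]
 [-0.6331 -0.4367  0.6391 -0.5936]
 [-0.0057 -0.823  -0.568   0.733 ]
 [ 0.      0.      0.      1.    ]]
wrist [[362.91582778   0.         273.56753851]
 [  0.         362.91582778 210.76542702]
 [  0.           0.           1.        ]] [[ 0.3343  0.9056  0.2609  0.1415]
 [ 0.9425 -0.3206 -0.0948  0.6125]
 [-0.0022  0.2776 -0.9607  0.3718]
 [ 0.      0.      0.      1.    ]]
```

View pics/scene0.png

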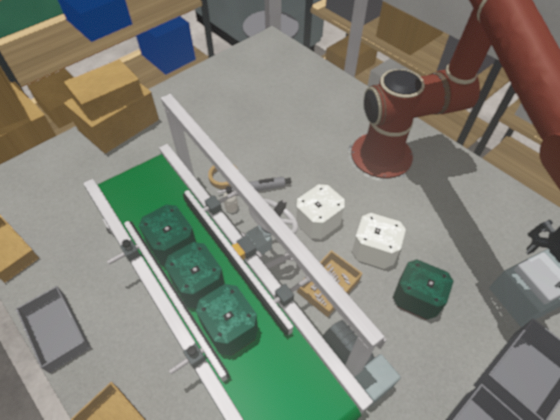

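View pics/side0.png

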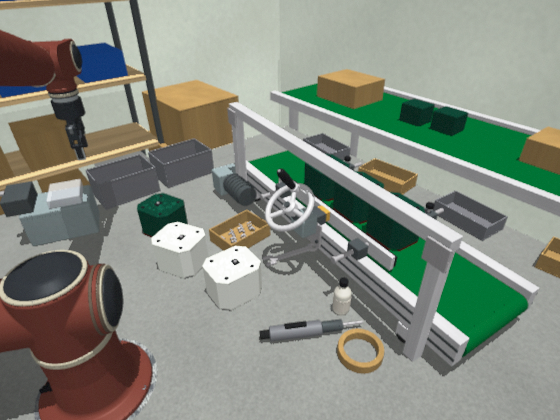

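View pics/wrist0.png

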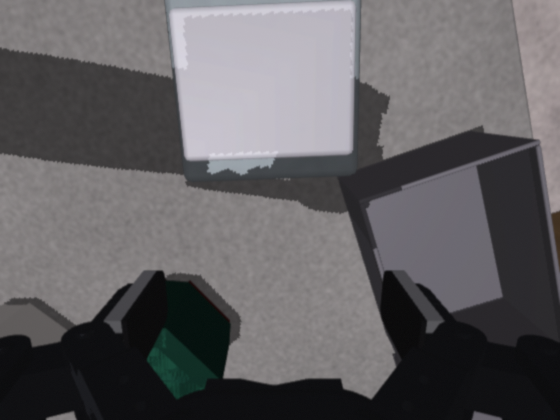

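Run:
```python
import cv2
a=cv2.imread("pics/side0.png"); cv2.imwrite("pics/side0c.png",cv2.resize(a[140:290,200:400],None,fx=4,fy=4,interpolation=2))
a=cv2.imread("pics/scene0.png"); cv2.imwrite("pics/scene0c.png",cv2.resize(a[160:310,180:380],None,fx=4,fy=4,interpolation=2))
```

```text
(no output)
```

View pics/side0c.png

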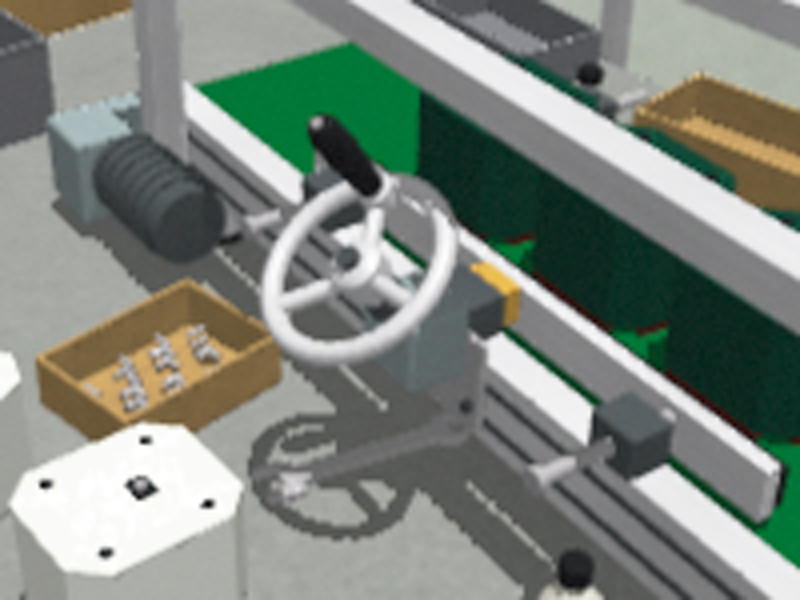

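View pics/scene0c.png

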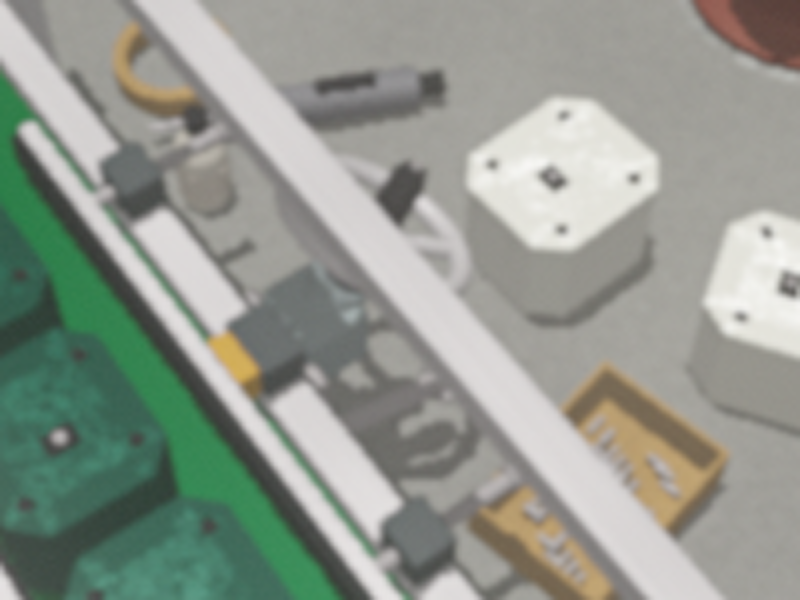

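Run:
```python
import cv2
a=cv2.imread("pics/side0.png"); cv2.imwrite("pics/side0b.png",cv2.resize(a[90:260,215:480],None,fx=3,fy=3,interpolation=2))
a=cv2.imread("pics/scene0.png"); cv2.imwrite("pics/scene0b.png",cv2.resize(a[80:280,150:400],None,fx=3,fy=3,interpolation=2))
cv2.imwrite("pics/scene0d.png",cv2.resize(a[190:400,220:420],None,fx=3,fy=2.8,interpolation=2))
```

```text
(no output)
```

View pics/side0b.png

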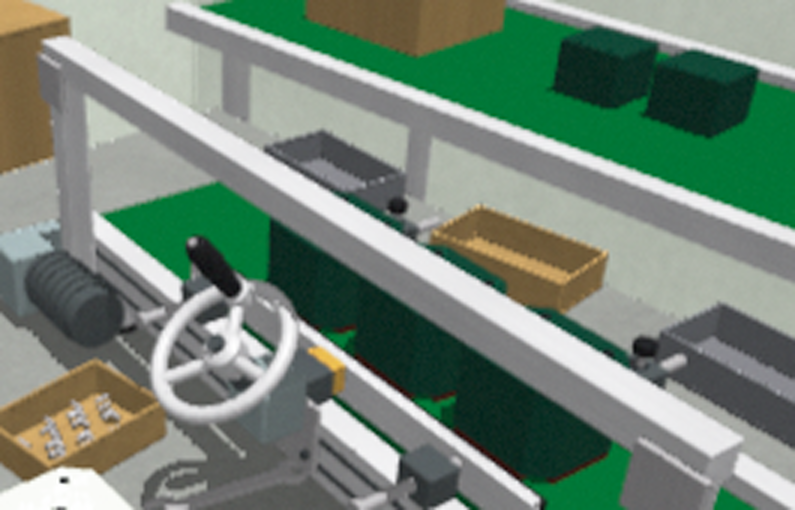

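View pics/scene0b.png

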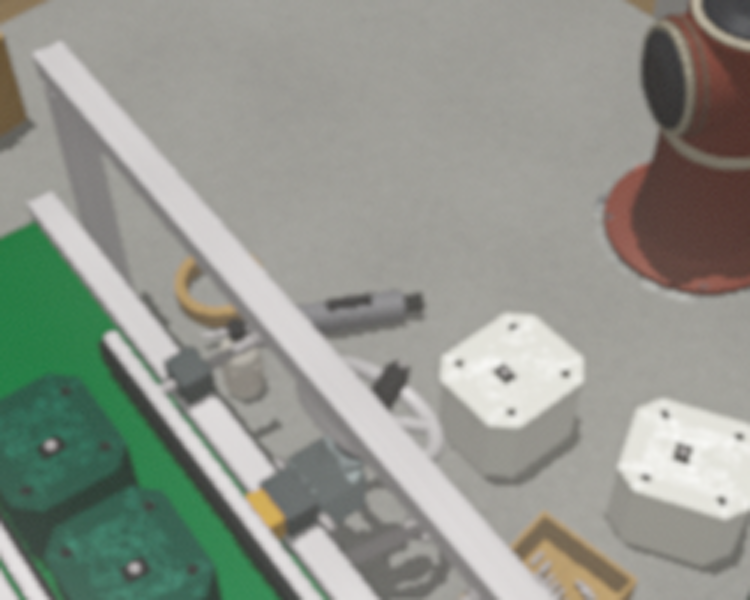

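View pics/scene0d.png

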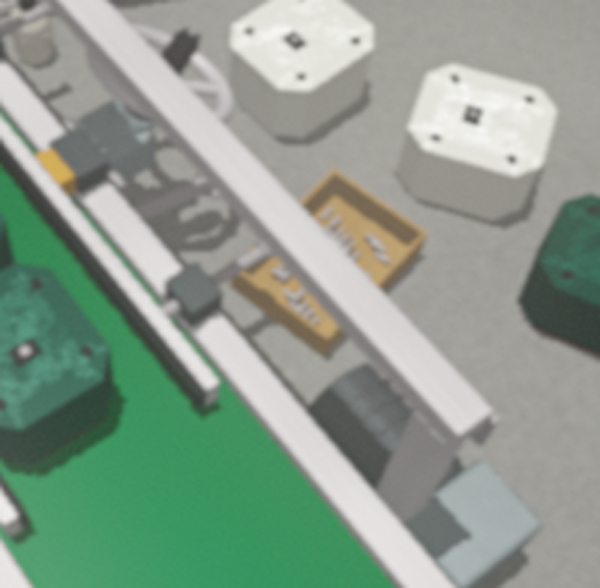

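Run:
```python
import cv2
a=cv2.imread("pics/side0.png"); c=cv2.resize(a[165:240,258:322],None,fx=8,fy=8,interpolation=2)
for i in range(0,64,10): cv2.putText(c,str(258+i),(i*8,10),0,.35,(0,0,255)); cv2.line(c,(i*8+4,0),(i*8+4,600),(0,0,255),1)
for i in range(0,75,10): cv2.putText(c,str(165+i),(0,i*8+12),0,.35,(0,0,255)); cv2.line(c,(0,i*8+4),(512,i*8+4),(0,0,255),1)
cv2.imwrite("pics/side0w.png",c)
a=cv2.imread("pics/scene0.png"); c=cv2.resize(a[190:250,240:310],None,fx=8,fy=8,interpolation=2)
for i in range(0,70,10): cv2.putText(c,str(240+i),(i*8,10),0,.35,(0,0,255)); cv2.line(c,(i*8+4,0),(i*8+4,600),(0,0,255),1)
for i in range(0,60,10): cv2.putText(c,str(190+i),(0,i*8+12),0,.35,(0,0,255)); cv2.line(c,(0,i*8+4),(560,i*8+4),(0,0,255),1)
cv2.imwrite("pics/scene0w.png",c)
```

```text
(no output)
```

View pics/side0w.png

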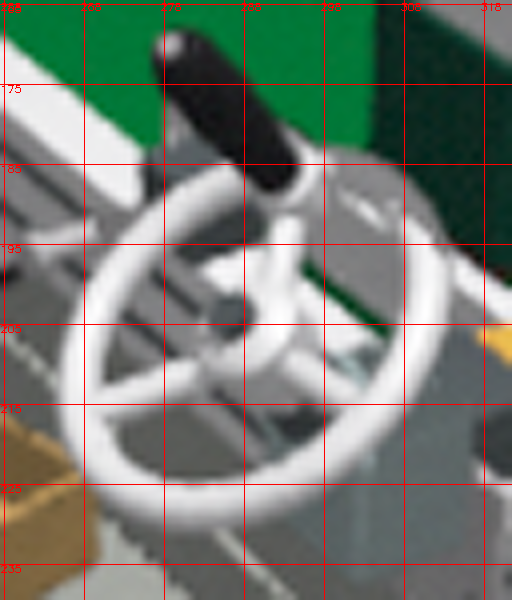

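View pics/scene0w.png

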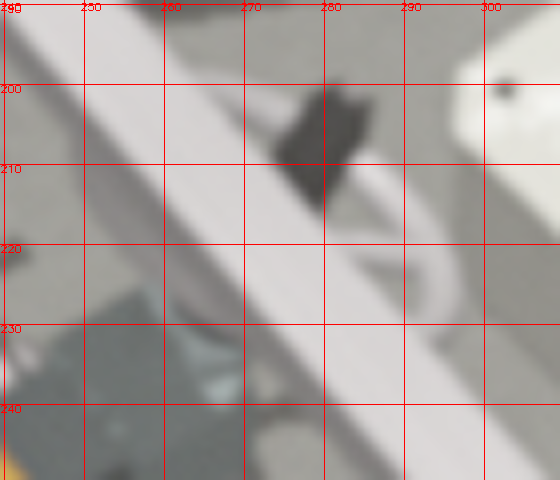

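```bash
cat > h.py <<'E'
import numpy as np, json
from plant import *
from scipy.optimize import least_squares
def ray(n,uv,cal=None):
    c=cal or calibration(n); K=np.array(c['intrinsics']);T=np.array(c['world_from_camera'])
    d=T[:3,:3]@np.linalg.inv(K)@np.array([uv[0],uv[1],1.]); return T[:3,3],d/np.linalg.norm(d)
def proj(n,p,cal=None):
    c=cal or calibration(n); K=np.array(c['intrinsics']);T=np.array(c['world_from_camera'])
    q=K@(T[:3,:3].T@(np.array(p)-T[:3,3])); return q[:2]/q[2]
def tri(*obs):
    A=np.zeros((3,3));b=np.zeros(3);R=[]
    for n,uv in obs:
        o,d=ray(n,uv);M=np.eye(3)-np.outer(d,d);A+=M;b+=M@o;R.append((o,M))
    p=np.linalg.solve(A,b); return p,[np.linalg.norm(M@(p-o)) for o,M in R]
E
python3 - <<'E'
from h import *
A=tri(('side',(229.7,105)),('scene',(171.3,94)));B=tri(('side',(451,243.3)),('scene',(384,337.1)))
print(A,B); 
# A is far-left in side image
d=B[0]-A[0];print(np.linalg.norm(d))
# line by planes
def pl(n,a,b):
    o,d1=ray(n,a);_,d2=ray(n,b);N=np.cross(d1,d2);N/=np.linalg.norm(N);return N,N@o
n1,c1=pl('side',(229.7,105),(451,243.3));n2,c2=pl('scene',(171.3,94),(384,337.1))
D=np.cross(n1,n2);D/=np.linalg.norm(D);P=np.linalg.lstsq(np.array([n1,n2]),np.array([c1,c2]),rcond=None)[0]
print(D,P,'yaw',np.degrees(np.arctan2(D[1],D[0])))
for n,ps in (('scene',[(171.3,94),(384,337.1)]),('side',[(229.7,105),(451,243.3)])):
  for q in ps:
    o,r=ray(n,q); M=np.array([D,-r]).T; s=np.linalg.lstsq(M,o-P,rcond=None)[0]; print(n,q,(P+s[0]*D).round(4))
E
```

```text
(array([ 0.50949813, -0.0746223 ,  0.51461799]), [np.float64(0.15916040012090182), np.float64(0.15916040012090193)]) (array([0.69203622, 0.08549354, 0.14096694]), [np.float64(0.37772999965174786), np.float64(0.3777299996517479)])
0.44561456706995073
[-1.14424459e-01 -9.93431513e-01  9.33367497e-04] [ 0.57635277 -0.06607428  0.3306149 ] yaw -96.57043274645933
scene (171.3, 94) [ 0.5404 -0.3782  0.3309]
scene (384, 337.1) [0.6364 0.4554 0.3301]
side (229.7, 105) [0.6349 0.4421 0.3301]
side (451, 243.3) [ 0.54   -0.3817  0.3309]
```

```bash
cat >> h.py <<'E'
yaw=np.radians(-6.57); X=np.array([np.cos(yaw),np.sin(yaw),0]);Y=np.array([-X[1],X[0],0]);Z=np.array([0,0,1.])
t=np.radians(35); WZ=-np.sin(t)*X+np.cos(t)*Z; WX=np.cos(t)*X+np.sin(t)*Z; WY=Y
def hpos(C,th,out=.045,r=.055): return C+r*(np.cos(th)*WX-np.sin(th)*WY)+out*WZ
E
python3 - <<'E'
from h import *
pts=np.array([(195,503),(80,370),(137,225),(215,182),(112,457),(300,470),(378,395),(428,290)])/8+np.array([258,165])-.5
rs=[ray('side',p) for p in pts]
def f(c,k=None):
    out=[]
    for o,d in rs:
        s=((c-o)@WZ)/(d@WZ); out.append(np.linalg.norm(o+s*d-c)-.064)
    return out
r=least_squares(f,[.5,0,.25]);C=r.x;print(C,np.array(r.fun).round(4))
sp=np.array([(440,290),(413,220),(270,108)])/8+np.array([240,190])-.5
for p in sp:
    o,d=ray('scene',p);s=((C-o)@WZ)/(d@WZ);q=o+s*d-C;print('scene rim r',np.linalg.norm(q))
for n in('side','scene'):
  print(n,'C',proj(n,C))
  for th in np.radians([-40,-20,0,20,40,60,80]): print(np.degrees(th).round(),proj(n,hpos(C,th,.009)).round(1),proj(n,hpos(C,th,.081)).round(1))
P=np.array([0.57635277,-0.06607428,0.3306149]);
print('beam edge rel C: across',(P-C)@X,'z low',P[2]-.03-C[2])
E
```

```text
[0.5374798  0.03520274 0.20036649] [ 0.0021 -0.0015  0.0041 -0.0024 -0.0025  0.0012 -0.0013 -0.0003]
scene rim r 0.06714767699814536
scene rim r 0.05644817947556853
scene rim r 0.04404303607312786
side C [288.55867098 204.39367878]
-40.0 [290.6 184.6] [276.6 168.3]
-20.0 [296.7 184.6] [282.9 168.2]
0.0 [301.8 186.8] [288.1 170.2]
20.0 [305.2 190.9] [291.5 174.4]
40.0 [306.4 196.6] [292.6 180.2]
60.0 [305.2 203.2] [291.2 187. ]
80.0 [301.7 209.8] [287.4 193.9]
scene C [272.8289376  211.65796746]
-40.0 [271.4 219.4] [285.2 197.2]
-20.0 [264.9 215.2] [278.5 192.9]
0.0 [259.7 210.2] [273.  187.9]
20.0 [256.4 205.2] [269.5 183. ]
40.0 [255.4 200.8] [268.3 178.7]
60.0 [256.7 197.5] [269.4 175.7]
80.0 [260.1 195.7] [272.7 174.1]
beam edge rel C: across 0.050205495017542984 z low 0.1002484083653093
```

Run:
```python
from h import *
pts=np.array([(195,503),(80,370),(137,225),(215,182),(112,457),(300,470),(378,395),(428,290)])/8+np.array([258,165])-.5
sp=np.array([(442,290),(402,200),(255,100)])/8+np.array([240,190])-.5
rs=[ray('side',p) for p in pts]+[ray('scene',p) for p in sp]
def f(v,split=False):
    c=v[:3];out=[]
    for o,d in rs:
        s=((c-o)@WZ)/(d@WZ); out.append((np.linalg.norm(o+s*d-c)-.064)*500)
    tip=hpos(c,v[3],.081);ft=hpos(c,v[3],.009)
    e=[proj('side',tip)-(280,170.5),proj('side',ft)-(292.9,187.6),proj('scene',tip)-(283.2,201)]
    return np.r_[out,np.ravel(e)]
r=least_squares(f,[.5,0.04,.22,-.3]);print(r.x.round(4),np.degrees(r.x[3]),r.fun.round(2))
C=r.x[:3]
P=np.array([0.57635277,-0.06607428,0.3306149]);
print('beam edge rel C: across',(P-C)@X,'z low',P[2]-.03-C[2]); print(hpos(C,r.x[3]),np.linalg.norm(C[:2]))
```

```text
[ 0.5418  0.0419  0.1933 -0.5553] -31.816209670801783 [ 0.51 -0.91  2.72 -0.18 -1.82  0.35 -0.43  0.62 -0.12  0.63  0.13 -1.01
 -1.45 -0.17 -2.47 -0.31 -1.02]
beam edge rel C: across 0.046662768766598244 z low 0.10733228565658534
[0.5575264  0.06928299 0.25695107] 0.5434358985358569
```

Call:
servo_tool([
  [[85, 80, -120, 150, 1], [85, 130, -200, 180, 2.16], [85, 180, -280, 180, 2.16], [85, 230, -360, 180, 2.16], [85, 260, -400, 180, 2.16]],
])

```text
time: 0.78
tool_pos: [0.3581, 0.3576, 0.3858]
tool_rot: [0.0, 0.057, 0.998, 0.0]
contact_force: [1.4, 0.5, 0.0]
gripper_width: 0.993
```

Call:
servo_tool([
  [[85, 30, -60, 0, 0], [85, 60, -110, 0, 0], [85, 76, -140, 0, 0], [85, 76, -140, 0, 0], [85, 76, -140, 0, 0]],
])

```text
time: 1.4
tool_pos: [0.4332, 0.2196, 0.3848]
tool_rot: [-0.0, 0.057, 0.998, 0.0]
contact_force: [-0.2, 0.6, 0.4]
gripper_width: 0.994
```

Call:
servo_tool([
  [[85, 40, -60, 15, 0], [85, 80, -110, 15, 0], [85, 92, -155, 15, 0], [85, 92, -155, 15, 0], [85, 92, -155, 15, 0]],
])

```text
time: 2.02
tool_pos: [0.5253, 0.0655, 0.3999]
tool_rot: [-0.0, 0.057, 0.998, 0.0]
contact_force: [-0.0, -0.6, -0.1]
gripper_width: 0.996
```

Run:
```python
from h import *
import cv2
s=state();print(s['time'],s['tool_pos'],s['tool_rot'])
c=calibration('wrist');im=grab_frame('wrist');import pickle;pickle.dump(c,open('w1.pkl','wb'))
cv2.imwrite('pics/w1.png',im[:,:,::-1])
im=grab_frame('side');cv2.imwrite('pics/s1.png',im[:,:,::-1])
```

```text
2.025 [0.52526944 0.06549872 0.39993833] [-2.34193759e-04  5.65256654e-02  9.98401073e-01  3.01338150e-04]
```

View pics/w1.png

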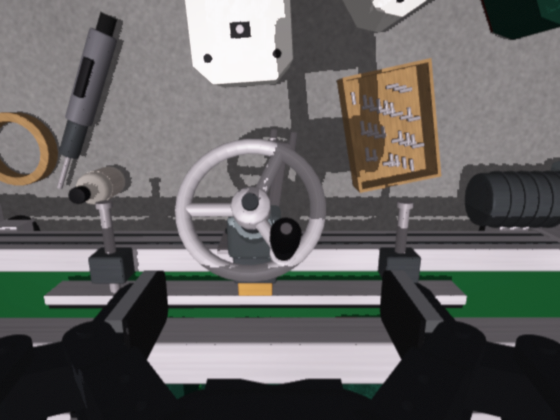

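View pics/s1.png

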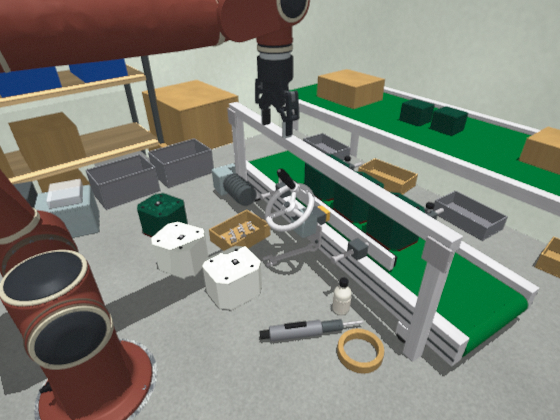

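Run:
```python
import cv2
a=cv2.imread("pics/w1.png"); u0,v0=165,130; c=cv2.resize(a[v0:v0+160,u0:u0+175],None,fx=4,fy=3.7,interpolation=2)
c=cv2.resize(a[v0:v0+150,u0:u0+175],None,fx=4,fy=4,interpolation=2)
for i in range(0,175,25): cv2.putText(c,str(u0+i),(i*4,10),0,.4,(0,0,255)); cv2.line(c,(i*4+2,0),(i*4+2,600),(0,0,255),1)
for i in range(0,150,25): cv2.putText(c,str(v0+i),(0,i*4+12),0,.4,(0,0,255)); cv2.line(c,(0,i*4+2),(700,i*4+2),(0,0,255),1)
cv2.imwrite("pics/w1c.png",c)
```

```text
(no output)
```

View pics/w1c.png

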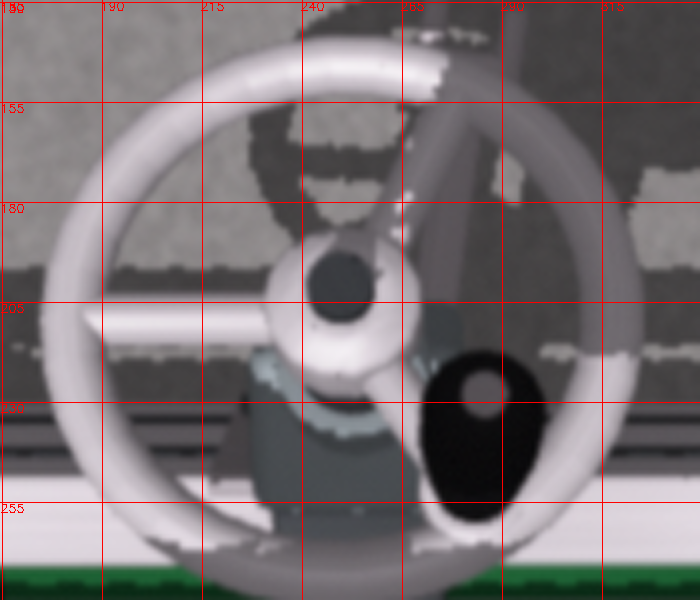

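Run:
```python
from h import *
import pickle
cw=pickle.load(open('w1.pkl','rb'))
o0=np.array([165,130])
wp=np.array([(71,310),(613,310),(345,68),(345,573)])/4+o0-.4
pts=np.array([(195,503),(80,370),(137,225),(215,182),(112,457),(300,470),(378,395),(428,290)])/8+np.array([258,165])-.5
sp=np.array([(442,290),(402,200)])/8+np.array([240,190])-.5
sets={'w':[ray('wrist',p,cw) for p in wp],'s':[ray('side',p) for p in pts],'c':[ray('scene',p) for p in sp]}
tipw=np.array((485,395))/4+o0-.4
def mk(use,hw=1):
  def f(v):
    c=v[:3];out=[]
    for k in use:
      for o,d in sets[k]:
        s=((c-o)@WZ)/(d@WZ); out.append((np.linalg.norm(o+s*d-c)-.064)*700*(2 if k=='w' else .6))
    tip=hpos(c,v[3],.081);ft=hpos(c,v[3],.009)
    e=[proj('wrist',tip,cw)-tipw]
    if 's' in use: e+=[.5*(proj('side',tip)-(280,170.5)),.5*(proj('side',ft)-(292.9,187.6)),.5*(proj('scene',tip)-(283.2,201))]
    return np.r_[out,np.ravel(e)]
  return f
P=np.array([0.57635277,-0.06607428,0.3306149])
for use in ('w','wsc'):
  r=least_squares(mk(use),[.54,0.04,.2,-.5]);C=r.x[:3]
  print(use,C.round(4),np.degrees(r.x[3]),r.fun.round(2)); print('beam rel',(P-C)@X,P[2]-.03-C[2])
  for q in (.009,.045,.066,.081): print(q,hpos(C,r.x[3],q).round(4))
```

```text
w [0.5427 0.0411 0.1895] -34.13664553031219 [ 0.57  0.59 -0.58 -0.59  0.    0.  ]
beam rel 0.04570794627686508 0.11111994381008047
0.009 [0.5781 0.0681 0.223 ]
0.045 [0.5576 0.0704 0.2525]
0.066 [0.5457 0.0718 0.2697]
0.081 [0.5371 0.0728 0.282 ]
wsc [0.5417 0.0415 0.1931] -33.77441953116357 [-0.33 -0.5  -1.62 -1.51  0.26 -0.68  2.49  0.05 -1.59  0.08 -0.55  0.43
 -0.01  0.52  0.22  0.55 -0.79 -0.64 -0.36 -1.16  0.14 -0.35]
beam rel 0.04675266297768873 0.10748345650552912
0.009 [0.5773 0.0682 0.2267]
0.045 [0.5567 0.0706 0.2562]
0.066 [0.5448 0.0719 0.2734]
0.081 [0.5362 0.0729 0.2857]
```

Call:
servo_tool([
  [[85, 15, 7, -40, 0], [85, 15, 7, -80, 0], [85, 15, 7, -122, 0], [85, 15, 7, -122, 0], [60, 15, 7, -122, 0]],
])

```text
time: 2.75
tool_pos: [0.541, 0.0721, 0.2802]
tool_rot: [0.001, 0.057, 0.998, 0.0]
contact_force: [-0.3, 0.6, 0.6]
gripper_width: 0.814
```

Run:
```python
from h import *
import cv2
c=calibration('wrist');im=grab_frame('wrist')
cv2.imwrite('pics/w2.png',im[:,:,::-1])
im=grab_frame('side')[:,:,::-1];cv2.imwrite('pics/s2.png',cv2.resize(im[80:280,180:400],None,fx=3,fy=3))
```

```text
(no output)
```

View pics/w2.png

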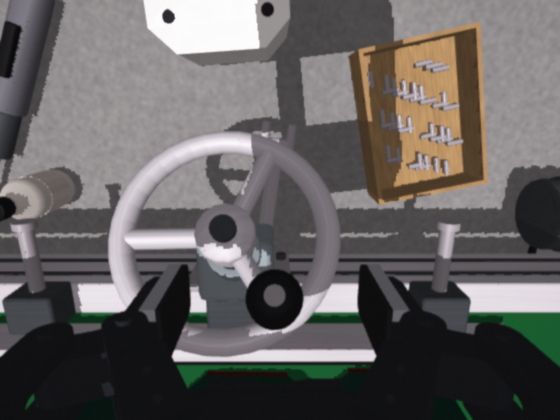

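View pics/s2.png

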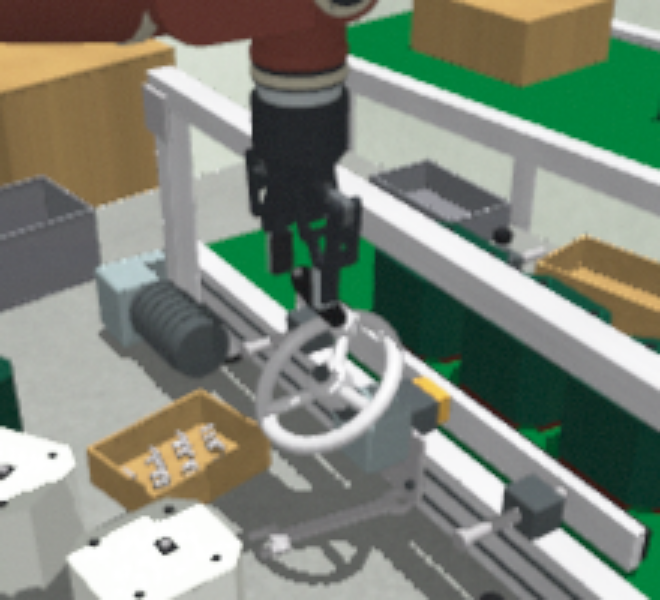

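Run:
```python
from h import *
import pickle
cw=pickle.load(open('w1.pkl','rb'));c2=calibration('wrist')
(o1,d1),(o2,d2)=ray('wrist',(285.9,228.4),cw),ray('wrist',(274,295.5),c2)
A=sum(np.eye(3)-np.outer(d,d) for d in(d1,d2));b=sum((np.eye(3)-np.outer(d,d))@o for o,d in((o1,d1),(o2,d2)))
p=np.linalg.solve(A,b);print(p,state()['tool_pos'])
# rim midline in w2: left, right, top
wp=[(122,240),(327,240),(226,144)]
wp1=np.array([(71,310),(613,310),(345,68),(345,573)])/4+np.array([165,130])-.4
rs=[ray('wrist',q,c2) for q in wp]+[ray('wrist',q,cw) for q in wp1]
def f(c):
    return [ (np.linalg.norm(o+((c-o)@WZ)/(d@WZ)*d-c)-.064)*1e3 for o,d in rs]
r=least_squares(f,[.54,.04,.19]);print(r.x,r.fun.round(2))
q=p-r.x;print('tip rel: x,y,z',q@WX,q@WY,q@WZ)
```

```text
[0.53478257 0.07272109 0.28871473] [0.54161278 0.07166018 0.28122595]
[0.54359402 0.04077953 0.18864813] [ 0.27 -0.01 -1.42  0.52  0.78  0.55 -0.9 ]
tip rel: x,y,z 0.047231614457548074 0.030723611480486194 0.08908682969769845
```

Call:
servo_tool([
  [[40, 2, 0, -4, 0], [20, 2, 0, -4, 0], [10, 2, 0, -4, 0], [10, 2, 0, -4, 0], [10, 2, 0, -4, 0]],
])

```text
time: 3.48
tool_pos: [0.5428, 0.0715, 0.2748]
tool_rot: [0.001, 0.057, 0.998, 0.0]
contact_force: [-0.3, 2.9, 4.6]
gripper_width: 0.249
```

Run:
```python
from h import *
import cv2
s=state();print(s)
C=np.array([.5417,.0415,.1931]);q=s['tool_pos']-C;print(q@WX,q@WY,q@WZ)
im=grab_frame('wrist');cv2.imwrite('pics/w3.png',im[:,:,::-1])
```

```text
{'time': 3.475, 'joint_pos': array([-5.28099295e-03, -1.47343122e-01,  1.76547218e+00,  8.05633229e-04,
        1.52215814e+00, -1.46172380e+00]), 'joint_vel': array([ 0.00148821,  0.00052829,  0.00145095, -0.00066322, -0.0020592 ,
        0.00057402]), 'joint_efforts': array([-1.61228970e+00, -2.87868208e+01, -3.50659132e+01, -7.98834432e-01,
       -3.03696294e-02,  4.32540430e-02]), 'tool_pos': array([0.54281431, 0.07154403, 0.27482983]), 'tool_rot': array([6.30978167e-04, 5.71648870e-02, 9.98364456e-01, 4.35669865e-04]), 'contact_force': array([-0.34887236,  2.94620095,  4.64851423]), 'ft_torque': array([ 0.50173449, -0.00640543,  0.03482411]), 'gripper_width': 0.24926493480231685}
0.04496922542838526 0.029974223006039667 0.06828590725483341
```

View pics/w3.png

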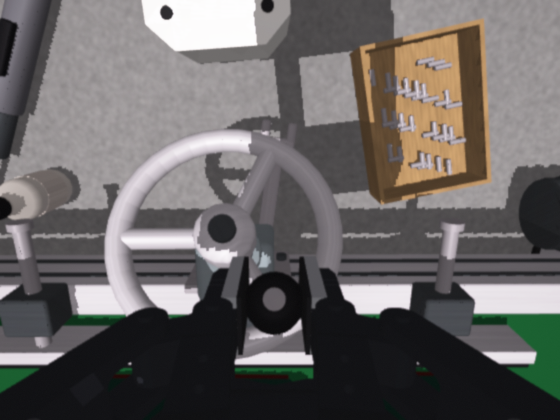

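```bash
cat > tab.py <<'E'
from h import *
import sys
def row(a,b,r=.055): 
    a,b=np.radians([a,b]);return 1e3*r*((np.cos(b)-np.cos(a))*WX-(np.sin(b)-np.sin(a))*WY)
if __name__=='__main__':
    a=float(sys.argv[1]);st=float(sys.argv[2]);n=int(sys.argv[3])
    for k in range(n):
        a0=a+5*st*k
        print(round(a0,1),[[10]+[float(x) for x in row(a0,a0+st*(i+1)).round(1)]+[0] for i in range(5)])
E
python3 tab.py -33.7 18 4
python3 - <<'E'
from h import *
# home line estimate: look at scene crop
import cv2
a=cv2.imread("pics/scene0.png"); u0,v0=80,170; c=cv2.resize(a[v0:v0+215,u0:u0+220],None,fx=2.7,fy=2.7,interpolation=2)
for i in range(0,220,20): cv2.putText(c,str(u0+i),(int(i*2.7),10),0,.4,(0,0,255)); cv2.line(c,(int(i*2.7+1),0),(int(i*2.7+1),600),(0,0,255),1)
for i in range(0,215,20): cv2.putText(c,str(v0+i),(0,int(i*2.7)+12),0,.4,(0,0,255)); cv2.line(c,(0,int(i*2.7+1)),(700,int(i*2.7+1)),(0,0,255),1)
cv2.imwrite("pics/scene0r.png",c)
E
```

```text
-33.7 [[10, 4.1, -16.2, 4.1, 0], [10, 3.7, -33.4, 5.3, 0], [10, -0.9, -49.8, 3.3, 0], [10, -9.5, -63.9, -1.5, 0], [10, -21.1, -74.3, -8.7, 0]]
56.3 [[10, -13.5, -5.7, -9.0, 0], [10, -27.7, -6.1, -18.8, 0], [10, -41.0, -1.1, -28.4, 0], [10, -52.3, 8.6, -37.1, 0], [10, -60.3, 22.3, -43.7, 0]]
146.3 [[10, -4.1, 16.2, -4.1, 0], [10, -3.7, 33.4, -5.3, 0], [10, 0.9, 49.8, -3.3, 0], [10, 9.5, 63.9, 1.5, 0], [10, 21.1, 74.3, 8.7, 0]]
236.3 [[10, 13.5, 5.7, 9.0, 0], [10, 27.7, 6.1, 18.8, 0], [10, 41.0, 1.1, 28.4, 0], [10, 52.3, -8.6, 37.1, 0], [10, 60.3, -22.3, 43.7, 0]]
```

View pics/scene0r.png

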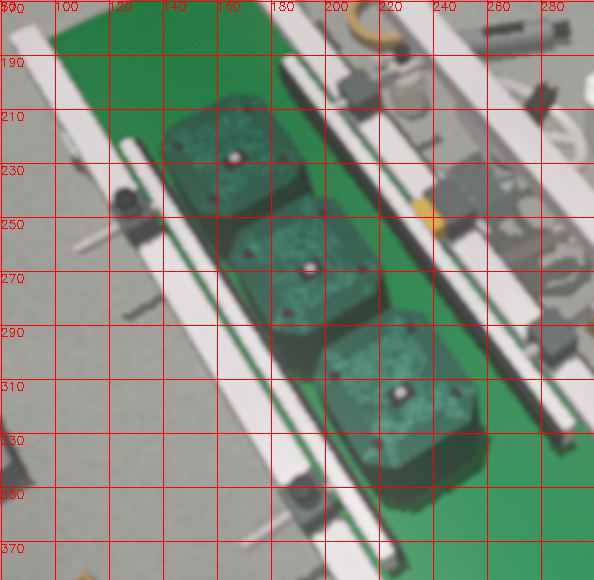

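Call:
servo_tool([
  [[10, 4.1, -16.2, 4.1, 0], [10, 3.7, -33.4, 5.3, 0], [10, -0.9, -49.8, 3.3, 0], [10, -9.5, -63.9, -1.5, 0], [10, -21.1, -74.3, -8.7, 0]],
])

```text
time: 4.15
tool_pos: [0.5206, -0.0031, 0.2652]
tool_rot: [-0.001, 0.057, 0.998, 0.001]
contact_force: [-2.5, 9.0, 4.2]
gripper_width: 0.252
```

Run:
```python
from h import *
def at(uv,z):
    o,d=ray('scene',uv);return o+(z-o[2])/d[2]*d
for z in (.10,.12,.14,.16,.18,.2):
    a,b=at((184.5,192.5),z),at((284.5,328),z);f=[at((131,222),z),at((228,373),z)]
    print(z,'len',np.linalg.norm(a-b),'near',a@X,b@X,'far',[q@X for q in f],'far len',np.linalg.norm(f[0]-f[1]))
s=state();C=np.array([.5417,.0415,.1931]);q=s['tool_pos']-C;print(q@WX,q@WY,q@WZ,np.degrees(np.arctan2(-q@WY,q@WX)),s['contact_force'],s['gripper_width'])
```

```text
0.1 len 0.5083414054232548 near 0.6620908573613206 0.6664843215221417 far [np.float64(0.8359852936449464), np.float64(0.8337930947617103)] far len 0.5129850917483307
0.12 len 0.49836878868748025 near 0.6668129920775165 0.6711202654741174 far [np.float64(0.8372959758470665), np.float64(0.8351467834139007)] far len 0.5029213754022019
0.14 len 0.4883961719517057 near 0.6715351267937126 0.6757562094260933 far [np.float64(0.8386066580491863), np.float64(0.8365004720660911)] far len 0.4928576590560727
0.16 len 0.4784235552159313 near 0.6762572615099088 0.6803921533780691 far [np.float64(0.8399173402513064), np.float64(0.8378541607182817)] far len 0.4827939427099437
0.18 len 0.4684509384801568 near 0.6809793962261047 0.6850280973300448 far [np.float64(0.8412280224534262), np.float64(0.839207849370472)] far len 0.4727302263638147
0.2 len 0.4584783217443824 near 0.6857015309423008 0.6896640412820206 far [np.float64(0.8425387046555461), np.float64(0.8405615380226625)] far len 0.46266651001768566
0.02836588311537962 -0.046756036575311986 0.0681628737027464 58.75571120162543 [-2.50725998  9.04794885  4.2057613 ] 0.252131693154608
```

Call:
servo_tool([
  [[10, -13.5, -5.7, -9.0, 0], [10, -27.7, -6.1, -18.8, 0], [10, -41.0, -1.1, -28.4, 0], [10, -52.3, 8.6, -37.1, 0], [10, -60.3, 22.3, -43.7, 0]],
])

```text
time: 4.78
tool_pos: [0.4619, 0.018, 0.2227]
tool_rot: [0.003, 0.058, 0.998, -0.001]
contact_force: [4.9, 1.3, 6.9]
gripper_width: 0.254
```

Call:
servo_tool([
  [[10, -4.1, 16.2, -4.1, 0], [10, -3.7, 33.4, -5.3, 0], [10, 0.9, 49.8, -3.3, 0], [10, 9.5, 63.9, 1.5, 0], [10, 21.1, 74.3, 8.7, 0]],
])

```text
time: 5.4
tool_pos: [0.4795, 0.0925, 0.229]
tool_rot: [-0.004, 0.057, 0.998, -0.002]
contact_force: [-10.0, -2.9, 7.1]
gripper_width: 0.249
```

Call:
servo_tool([
  [[10, 13.5, 5.7, 9.0, 0], [10, 27.7, 6.1, 18.8, 0], [10, 41.0, 1.1, 28.4, 0], [10, 52.3, -8.6, 37.1, 0], [10, 60.3, -22.3, 43.7, 0]],
])

```text
time: 6.02
tool_pos: [0.5426, 0.072, 0.2746]
tool_rot: [0.0, 0.057, 0.998, 0.001]
contact_force: [-1.9, 6.6, 3.1]
gripper_width: 0.252
```

Run:
```python
from h import *
import cv2
s=state();C=np.array([.5417,.0415,.1931]);q=s['tool_pos']-C;print(q@WX,q@WY,q@WZ,np.degrees(np.arctan2(-q@WY,q@WX)),s['contact_force'],s['gripper_width'])
im=grab_frame('wrist');cv2.imwrite('pics/w4.png',im[:,:,::-1])
im=grab_frame('scene');cv2.imwrite('pics/c4.png',im[:,:,::-1])
```

```text
0.04467792359510201 0.030422356953442753 0.06826358957793517 -34.251964030679275 [-1.88633357  6.5947866   3.1121478 ] 0.25234482555054594
```

View pics/w4.png

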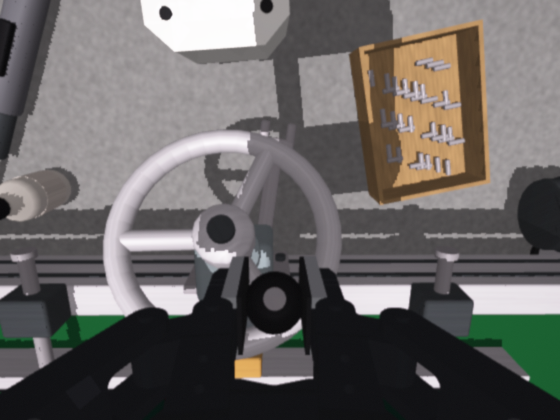

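View pics/c4.png

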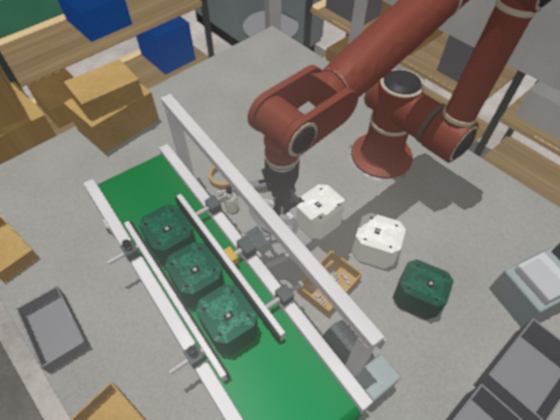

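Call:
servo_tool([
  [[10, 4.1, -16.2, 4.1, 0], [10, 3.7, -33.4, 5.3, 0], [10, -0.9, -49.8, 3.3, 0], [10, -9.5, -63.9, -1.5, 0], [10, -21.1, -74.3, -8.7, 0]],
])

```text
time: 6.75
tool_pos: [0.5205, -0.0032, 0.2651]
tool_rot: [-0.001, 0.057, 0.998, 0.001]
contact_force: [-3.6, 9.6, 3.9]
gripper_width: 0.25
```

Call:
servo_tool([
  [[10, -13.5, -5.7, -9.0, 0], [10, -27.7, -6.1, -18.8, 0], [10, -41.0, -1.1, -28.4, 0], [10, -52.3, 8.6, -37.1, 0], [10, -60.3, 22.3, -43.7, 0]],
])

```text
time: 7.38
tool_pos: [0.4619, 0.0181, 0.2227]
tool_rot: [0.003, 0.058, 0.998, -0.001]
contact_force: [4.4, 0.7, 8.1]
gripper_width: 0.254
```

```bash
python3 - <<'E'
from h import *
import cv2
s=state();C=np.array([.5417,.0415,.1931]);q=s['tool_pos']-C;print(q@WX,q@WY,q@WZ,np.degrees(np.arctan2(-q@WY,q@WX)),s['contact_force'],s['gripper_width'])
im=grab_frame('scene')[:,:,::-1]
u0,v0=80,170; c=cv2.resize(im[v0:v0+215,u0:u0+220],None,fx=2.7,fy=2.7,interpolation=2)
cv2.imwrite('pics/c5.png',c);cv2.imwrite('pics/c5f.png',im)
E
python3 tab.py 146.3 10 4
```

```text
-0.045802969208168905 -0.03237766402639181 0.06817175914244412 144.7438889900409 [4.3545265  0.73243355 8.07144648] 0.2537773254929469
146.3 [[10, -2.8, 8.8, -2.6, 0], [10, -4.2, 18.1, -4.4, 0], [10, -4.3, 27.6, -5.2, 0], [10, -3.1, 37.1, -5.1, 0], [10, -0.5, 46.3, -4.0, 0]]
196.3 [[10, 3.9, 8.5, 2.0, 0], [10, 8.8, 16.2, 4.9, 0], [10, 14.8, 22.8, 8.5, 0], [10, 21.6, 28.0, 12.8, 0], [10, 29.0, 31.8, 17.6, 0]]
246.3 [[10, 7.7, 2.2, 5.2, 0], [10, 15.6, 2.8, 10.6, 0], [10, 23.4, 1.6, 16.1, 0], [10, 30.8, -1.1, 21.5, 0], [10, 37.7, -5.4, 26.7, 0]]
296.3 [[10, 6.1, -5.7, 4.7, 0], [10, 11.2, -12.7, 8.8, 0], [10, 15.3, -20.7, 12.3, 0], [10, 18.0, -29.5, 14.9, 0], [10, 19.5, -38.8, 16.7, 0]]
```

View pics/c5.png

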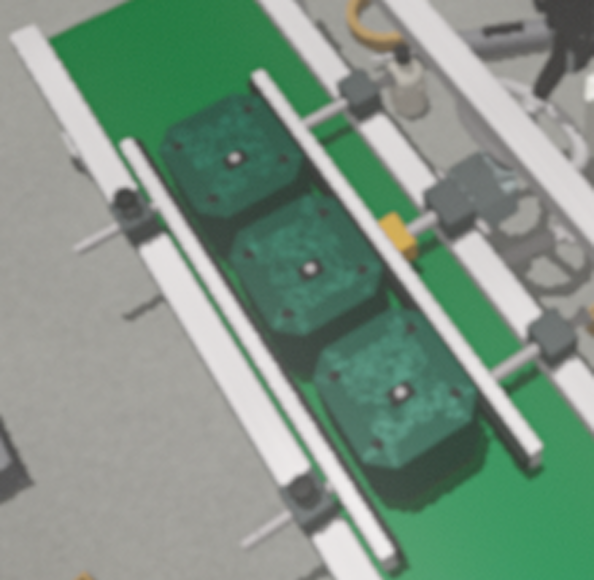

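Run:
```python
from h import *
def at(uv,z):
    o,d=ray('scene',uv);return o+(z-o[2])/d[2]*d
for z in (.115,.125):
    print(z,[at(p,z)@X for p in((173.3,197.8),(275.2,342.2),(131,222),(228,373))])
```

```text
0.115 [np.float64(0.7014164859638758), np.float64(0.7079458555445152), np.float64(0.8369683052965364), np.float64(0.8348083612508531)]
0.125 [np.float64(0.7034213070576578), np.float64(0.7098856737954171), np.float64(0.8376236463975965), np.float64(0.8354852055769483)]
```

Call:
servo_tool([
  [[10, -2.8, 8.8, -2.6, 0], [10, -4.2, 18.1, -4.4, 0], [10, -4.3, 27.6, -5.2, 0], [10, -3.1, 37.1, -5.1, 0], [10, -0.5, 46.3, -4.0, 0]],
])

```text
time: 8.05
tool_pos: [0.4597, 0.0635, 0.2176]
tool_rot: [-0.001, 0.058, 0.998, -0.003]
contact_force: [-3.5, -4.8, 6.5]
gripper_width: 0.249
```

Call:
servo_tool([
  [[10, 3.9, 8.5, 2.0, 0], [10, 8.8, 16.2, 4.9, 0], [10, 14.8, 22.8, 8.5, 0], [10, 21.6, 28.0, 12.8, 0], [10, 29.0, 31.8, 17.6, 0]],
])

```text
time: 8.68
tool_pos: [0.4864, 0.0966, 0.2335]
tool_rot: [-0.005, 0.057, 0.998, -0.001]
contact_force: [-11.3, 2.3, 6.1]
gripper_width: 0.252
```

Call:
servo_tool([
  [[10, 7.7, 2.2, 5.2, 0], [10, 15.6, 2.8, 10.6, 0], [10, 23.4, 1.6, 16.1, 0], [10, 30.8, -1.1, 21.5, 0], [10, 37.7, -5.4, 26.7, 0]],
])

```text
time: 9.3
tool_pos: [0.5254, 0.0939, 0.2609]
tool_rot: [-0.003, 0.057, 0.998, 0.003]
contact_force: [-6.1, 11.0, 3.5]
gripper_width: 0.25
```

```bash
cat > st.py <<'E'
from h import *
s=state();C=np.array([.5417,.0415,.1931]);q=s['tool_pos']-C;th=np.arctan2(-q@WY,q@WX)
T=-np.sin(th)*WX-np.cos(th)*WY
print('r',np.hypot(q@WX,q@WY).round(4),'out',(q@WZ).round(4),'th',np.degrees(th).round(2),'Ftan',(s['contact_force']@T).round(1),s['contact_force'].round(1),s['gripper_width'].round(3))
E
python3 st.py; python3 tab.py 296.3 6 9
```

```text
296.3 [[10, 3.8, -3.3, 2.9, 0], [10, 7.2, -7.0, 5.6, 0], [10, 10.3, -11.2, 8.1, 0], [10, 13.0, -15.8, 10.3, 0], [10, 15.3, -20.7, 12.3, 0]]
326.3 [[10, 1.8, -5.2, 1.7, 0], [10, 3.2, -10.6, 3.1, 0], [10, 4.1, -16.2, 4.1, 0], [10, 4.5, -21.9, 4.9, 0], [10, 4.3, -27.6, 5.2, 0]]
356.3 [[10, -0.6, -5.7, 0.0, 0], [10, -1.7, -11.4, -0.3, 0], [10, -3.3, -16.9, -0.9, 0], [10, -5.3, -22.2, -1.9, 0], [10, -7.7, -27.2, -3.2, 0]]
386.3 [[10, -2.9, -4.7, -1.6, 0], [10, -6.1, -9.1, -3.5, 0], [10, -9.7, -13.0, -5.7, 0], [10, -13.6, -16.5, -8.1, 0], [10, -17.7, -19.5, -10.8, 0]]
416.3 [[10, -4.4, -2.5, -2.8, 0], [10, -8.9, -4.4, -5.8, 0], [10, -13.5, -5.7, -9.0, 0], [10, -18.3, -6.4, -12.2, 0], [10, -23.0, -6.5, -15.5, 0]]
446.3 [[10, -4.7, 0.5, -3.3, 0], [10, -9.3, 1.5, -6.6, 0], [10, -13.8, 3.2, -9.8, 0], [10, -18.0, 5.4, -13.0, 0], [10, -22.1, 8.2, -16.0, 0]]
476.3 [[10, -3.8, 3.3, -2.9, 0], [10, -7.2, 7.0, -5.6, 0], [10, -10.3, 11.2, -8.1, 0], [10, -13.0, 15.8, -10.3, 0], [10, -15.3, 20.7, -12.3, 0]]
506.3 [[10, -1.8, 5.2, -1.7, 0], [10, -3.2, 10.6, -3.1, 0], [10, -4.1, 16.2, -4.1, 0], [10, -4.5, 21.9, -4.9, 0], [10, -4.3, 27.6, -5.2, 0]]
536.3 [[10, 0.6, 5.7, -0.0, 0], [10, 1.7, 11.4, 0.3, 0], [10, 3.3, 16.9, 0.9, 0], [10, 5.3, 22.2, 1.9, 0], [10, 7.7, 27.2, 3.2, 0]]Traceback (most recent call last):
  File "st.py", line 4, in <module>
    print('r',np.hypot(q@WX,q@WY).round(4),'out',(q@WZ).round(4),'th',np.degrees(th).round(2),'Ftan',(s['contact_force']@T).round(1),s['contact_force'].round(1),s['gripper_width'].round(3))
                                                                                                                                                                 ^^^^^^^^^^^^^^^^^^^^^^^^
AttributeError: 'float' object has no attribute 'round'
```

Call:
servo_tool([
  [[10, 3.8, -3.3, 2.9, 0], [10, 7.2, -7.0, 5.6, 0], [10, 10.3, -11.2, 8.1, 0], [10, 13.0, -15.8, 10.3, 0], [10, 15.3, -20.7, 12.3, 0]],
])

```text
time: 9.93
tool_pos: [0.5385, 0.0793, 0.2712]
tool_rot: [-0.006, 0.055, 0.998, 0.01]
contact_force: [-12.1, 38.3, 0.1]
gripper_width: 0.251
```

```bash
sed -i "s/s\['gripper_width'\].round(3)/s['gripper_width']/" st.py
python3 st.py
python3 - <<'E'
from h import *
import cv2
im=grab_frame('scene')[:,:,::-1]
u0,v0=80,170; c=cv2.resize(im[v0:v0+215,u0:u0+220],None,fx=2.7,fy=2.7,interpolation=2)
cv2.imwrite('pics/c6.png',c)
E
```

```text
r 0.0537 out 0.0683 th -43.93 Ftan -35.7 [-12.1  38.3   0.1] 0.2505495384422722
```

View pics/c6.png

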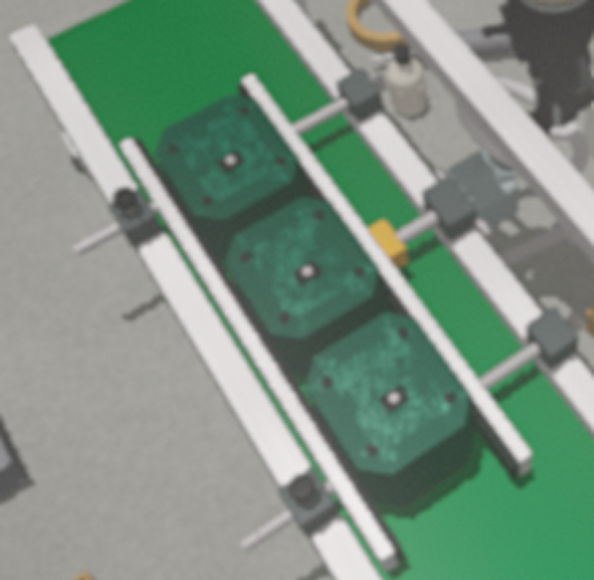

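Call:
servo_tool([
  [[10, 0, 0, 0, 0], [10, 1, -2, 0.8, 0], [10, 1, -2, 0.8, 0]],
])

```text
time: 10.35
tool_pos: [0.5387, 0.079, 0.2713]
tool_rot: [-0.007, 0.054, 0.998, 0.011]
contact_force: [-12.0, 38.0, 0.2]
gripper_width: 0.249
```

```bash
python3 st.py
python3 - <<'E'
from h import *
import cv2
im=grab_frame('wrist')[:,:,::-1];cv2.imwrite('pics/w6.png',im)
im=grab_frame('side')[:,:,::-1];cv2.imwrite('pics/s6.png',cv2.resize(im[130:290,240:460],None,fx=3.5,fy=3.5,interpolation=2))
E
```

```text
r 0.0537 out 0.0682 th -43.48 Ftan -35.5 [-12.   38.    0.2] 0.24865384373554394
```

View pics/w6.png

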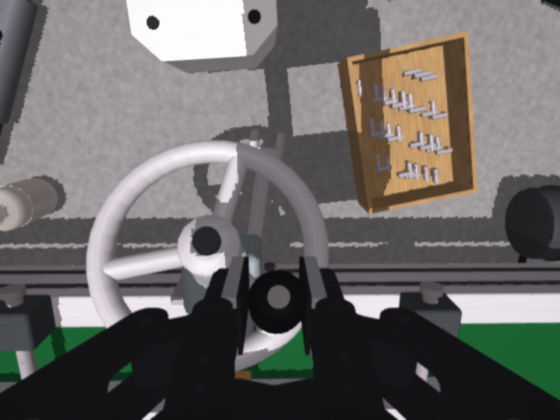

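View pics/s6.png

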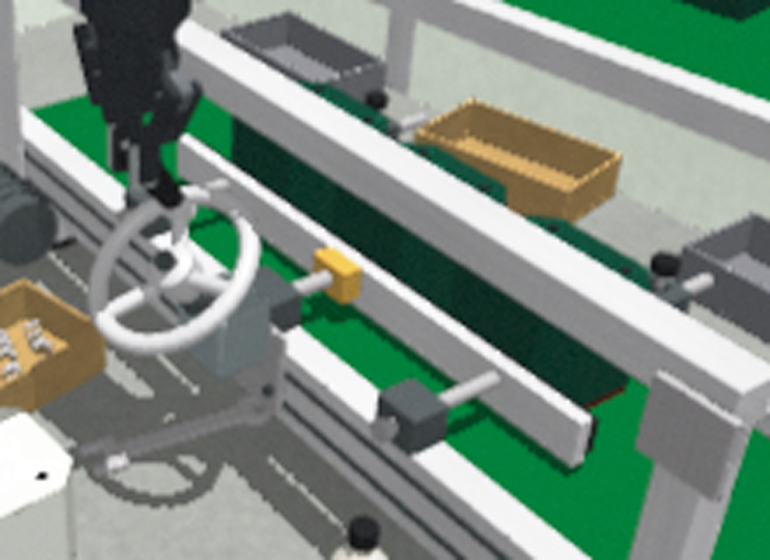

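Call:
servo_tool([
  [[10, 1.3, -2, 1, 0], [10, 2.5, -4, 2, 0], [10, 2.5, -4, 2, 0]],
])

```text
time: 10.82
tool_pos: [0.5397, 0.0773, 0.2721]
tool_rot: [-0.01, 0.054, 0.998, 0.014]
contact_force: [-15.6, 45.9, -0.6]
gripper_width: 0.253
```

```bash
python3 st.py
python3 - <<'E'
from h import *
import cv2
s=state();print(s['joint_pos'].round(4),s['tool_rot'].round(4))
im=grab_frame('scene')[:,:,::-1]
u0,v0=80,170; c=cv2.resize(im[v0:v0+215,u0:u0+220],None,fx=2.7,fy=2.7,interpolation=2)
cv2.imwrite('pics/c7.png',c)
E
```

```text
r 0.0536 out 0.0682 th -41.28 Ftan -44.3 [-15.6  45.9  -0.6] 0.25313219202360887
[-0.0079 -0.1413  1.7648  0.0284  1.5369 -1.4727] [-0.0101  0.0536  0.9984  0.0137]
```

View pics/c7.png

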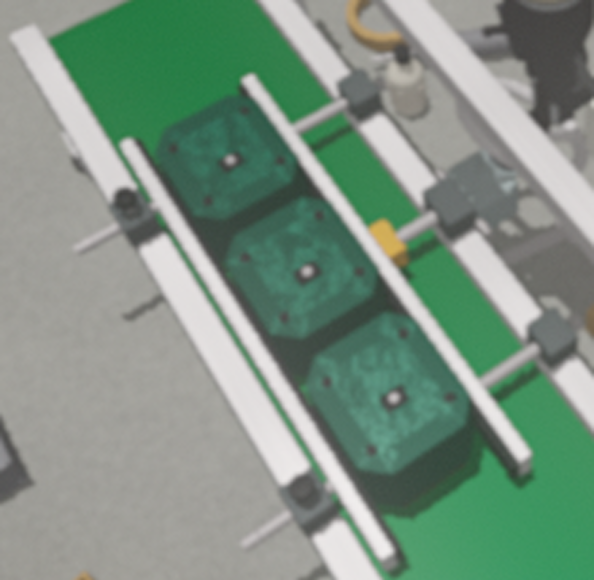

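Run:
```python
from h import *
import cv2
for n in('w4','w6'):
    a=cv2.imread(f'pics/{n}.png')
    cv2.imwrite(f'pics/{n}z.png',cv2.resize(a[200:330,80:340],None,fx=3,fy=3,interpolation=2))
c=calibration('wrist');print(np.array(c['world_from_camera']).round(4))
import pickle;pickle.dump(c,open('w7.pkl','wb'))
im=grab_frame('wrist')[:,:,::-1];cv2.imwrite('pics/w7.png',im);cv2.imwrite(f'pics/w7z.png',cv2.resize(im[200:330,80:340],None,fx=3,fy=3,interpolation=2))
```

```text
[[ 0.1072  0.9601  0.2582  0.471 ]
 [ 0.9939 -0.1103 -0.0027  0.0815]
 [ 0.0258  0.257  -0.9661  0.3962]
 [ 0.      0.      0.      1.    ]]
```

View pics/w4z.png

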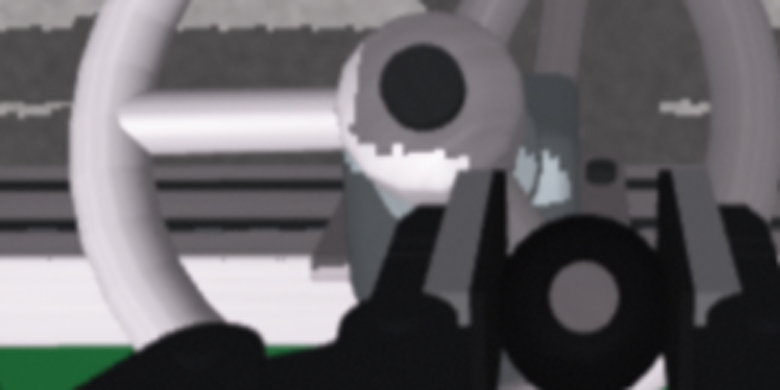

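View pics/w7z.png

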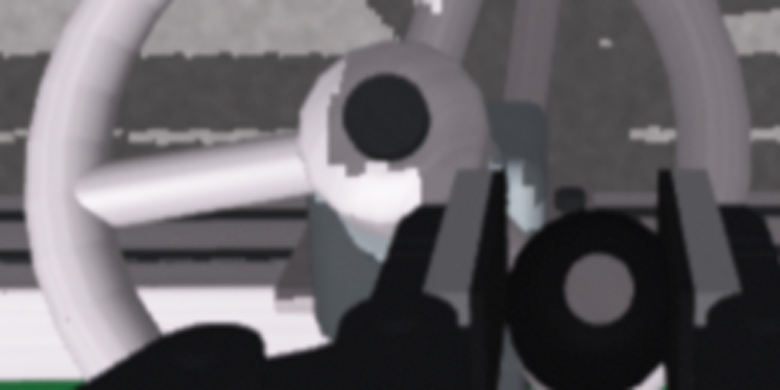

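Run:
```python
from h import *
import pickle
from scipy.spatial.transform import Rotation as R
def Tt(p,q):
    T=np.eye(4);T[:3,:3]=R.from_quat([q[1],q[2],q[3],q[0]]).as_matrix();T[:3,3]=p;return T
s=state();c=calibration('wrist');W=np.array(c['world_from_camera'])
cam=np.linalg.inv(Tt(s['tool_pos'],s['tool_rot']))@W
w4=dict(intrinsics=c['intrinsics'],world_from_camera=Tt([.5426,.072,.2746],[0,.057,.998,.001])@cam)
C=np.array([.5417,.0415,.1931])
def ang(cal,p,q,pin):
    P=[]
    for u in(p,q):
        o,d=ray('wrist',u,cal);a=o+((C-o)@WZ)/(d@WZ)*d-C;P.append(a)
    v=P[1]-P[0];o,d=ray('wrist',pin,cal);c2=C+.081*WZ;h=o+((c2-o)@WZ)/(d@WZ)*d-c2
    return np.degrees(np.arctan2(-v@WY,v@WX)),P[0]@WX,P[0]@WY,'pin',np.degrees(np.arctan2(-h@WY,h@WX)),np.hypot(h@WX,h@WY)
z=lambda x,y:(80+x/3-.3,200+y/3-.3)
print(ang(w4,z(330,121),z(135,124),z(584,296)))
print(ang(c,z(300,164),z(100,200),z(599,288)))
```

```text
(np.float64(89.10140386462778), np.float64(0.0032263936362121382), np.float64(-0.01933691563124276), 'pin', np.float64(-34.44985078525728), np.float64(0.05407584672824773))
(np.float64(79.53844140335438), np.float64(0.0057515237013439705), np.float64(-0.017531392089413445), 'pin', np.float64(-43.05326142468623), np.float64(0.05422133515897661))
```

Run:
```python
from tab import *
e=np.array([3.5,-6,2.8])
print([[10]+[float(v) for v in (row(326.3,t)-e).round(1)]+[0] for t in(318,308,298,288,278)])
print([[10]+[float(v) for v in (row(278,t)).round(1)]+[0] for t in(268,258,248,238,228)])
print([[10]+[float(v) for v in (row(228,t)).round(1)]+[0] for t in(225.5,225.5,225.5)])
```

```text
[[10, -6.8, 12.7, -5.6, 0], [10, -11.7, 19.9, -9.6, 0], [10, -17.7, 25.8, -14.2, 0], [10, -24.4, 30.3, -19.3, 0], [10, -31.8, 33.4, -24.7, 0]]
[[10, -7.7, 1.4, -5.5, 0], [10, -15.6, 1.1, -10.9, 0], [10, -23.4, -0.8, -16.2, 0], [10, -30.8, -4.3, -21.1, 0], [10, -37.7, -9.3, -25.5, 0]]
[[10, -1.6, -1.5, -1.0, 0], [10, -1.6, -1.5, -1.0, 0], [10, -1.6, -1.5, -1.0, 0]]
```

Call:
servo_tool([
  [[10, -6.8, 12.7, -5.6, 0], [10, -11.7, 19.9, -9.6, 0], [10, -17.7, 25.8, -14.2, 0], [10, -24.4, 30.3, -19.3, 0], [10, -31.8, 33.4, -24.7, 0]],
])

```text
time: 11.55
tool_pos: [0.5153, 0.099, 0.2536]
tool_rot: [0.003, 0.057, 0.998, 0.001]
contact_force: [2.2, 6.0, 5.8]
gripper_width: 0.247
```

Call:
servo_tool([
  [[10, -7.7, 1.4, -5.5, 0], [10, -15.6, 1.1, -10.9, 0], [10, -23.4, -0.8, -16.2, 0], [10, -30.8, -4.3, -21.1, 0], [10, -37.7, -9.3, -25.5, 0]],
])

```text
time: 12.18
tool_pos: [0.4758, 0.0894, 0.2267]
tool_rot: [-0.0, 0.057, 0.998, 0.0]
contact_force: [-2.3, 3.3, 6.8]
gripper_width: 0.248
```

```bash
python3 st.py
```

```text
r 0.0558 out 0.0682 th -134.17 Ftan 3.3 [-2.3  3.3  6.8] 0.24765500305119165
```

Run:
```python
from h import *
import cv2
print(state()['tool_pos'])
im=grab_frame('wrist')[:,:,::-1];cv2.imwrite('pics/w8.png',im)
```

```text
[0.47577749 0.08935509 0.22671252]
```

View pics/w8.png

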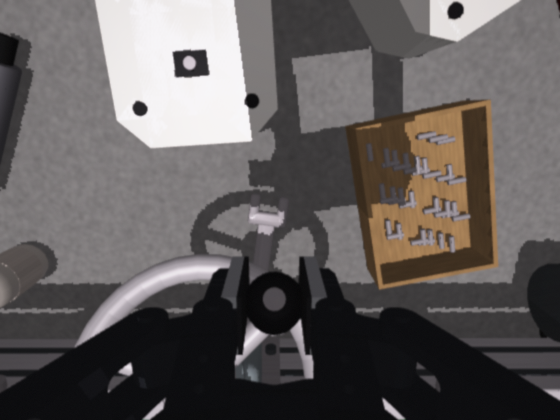

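Run:
```python
from h import *
P=np.array([[.5428,.0715,.2748],[.5206,-.0031,.2652],[.4619,.018,.2227],[.4795,.0925,.229],[.4597,.0635,.2176],[.4864,.0966,.2335],[.5254,.0939,.2609],[.4758,.0894,.2267]])
C=np.array([.5417,.0415,.1931])
x=(P-C)@WX;y=(P-C)@WY
r=least_squares(lambda v:np.hypot(x-v[0],y-v[1])-v[2],[0,0,.055]);print(r.x,r.fun.round(4))
for p in ([.5428,.0715,.2748],[.5397,.0773,.2721],[.4758,.0894,.2267]):
    q=np.array(p)-C;print(np.degrees(np.arctan2(-(q@WY-r.x[1]),q@WX-r.x[0])))
```

```text
[-0.00119196 -0.00020978  0.05507015] [ 0.      0.     -0.      0.0001 -0.     -0.     -0.0001  0.    ]
-33.154499705509906
-40.5661873343372
-133.0869593299318
```

Call:
servo_tool([
  [[30, 0, 0, 0, 0], [60, 0, 0, 0, 0], [85, 0, 0, 0, 0], [85, 0, 0, 0, 0], [85, 0, 0, 0, 0]],
])

```text
time: 12.85
tool_pos: [0.4767, 0.0893, 0.2268]
tool_rot: [-0.0, 0.057, 0.998, -0.0]
contact_force: [-0.2, 0.2, -0.8]
gripper_width: 0.993
```

Call:
servo_tool([
  [[85, 0, 0, 20, 0], [85, 0, 0, 60, 0], [85, 0, 0, 110, 0], [85, -20, 0, 150, 0], [85, -20, 0, 150, 0]],
])

```text
time: 13.48
tool_pos: [0.4574, 0.0895, 0.3837]
tool_rot: [0.005, 0.057, 0.998, 0.0]
contact_force: [1.0, 0.3, 0.6]
gripper_width: 0.994
```

Run:
```python
from h import *
import cv2,pickle
s=state();print(s['time'],s['tool_pos'],s['contact_force'],s['gripper_width'])
pickle.dump(calibration('wrist'),open('w9.pkl','wb'))
im=grab_frame('wrist')[:,:,::-1];cv2.imwrite('pics/w9.png',im)
im=grab_frame('scene')[:,:,::-1];cv2.imwrite('pics/c9.png',im)
u0,v0=80,170; c=cv2.resize(im[v0:v0+215,u0:u0+220],None,fx=2.7,fy=2.7,interpolation=2)
cv2.imwrite('pics/c9z.png',c)
im=grab_frame('side')[:,:,::-1];cv2.imwrite('pics/s9.png',im)
```

```text
13.475 [0.45742612 0.08947261 0.38373271] [0.99106248 0.29137027 0.55339064] 0.9941090411084297
```

View pics/w9.png

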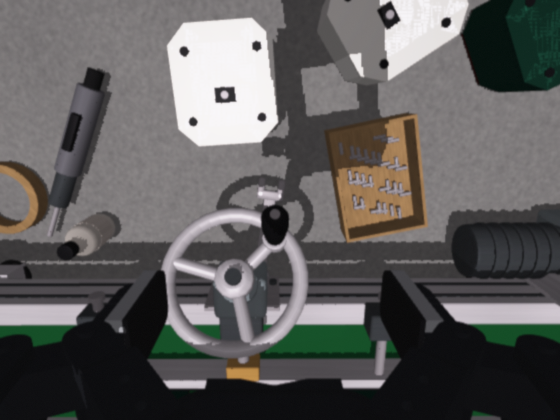

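View pics/c9z.png

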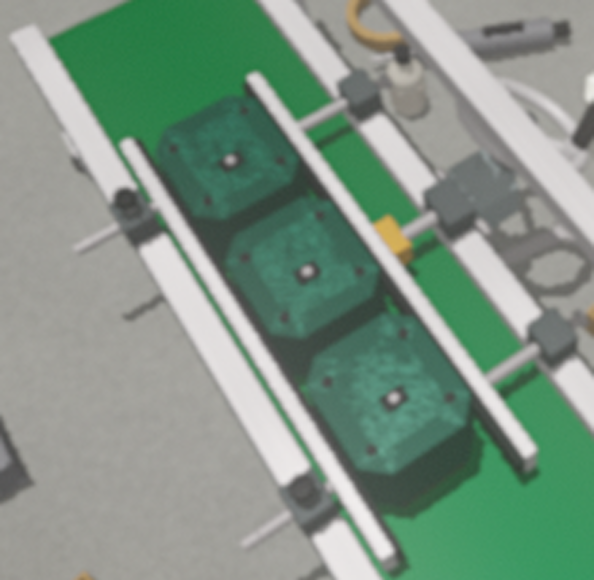

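View pics/s9.png

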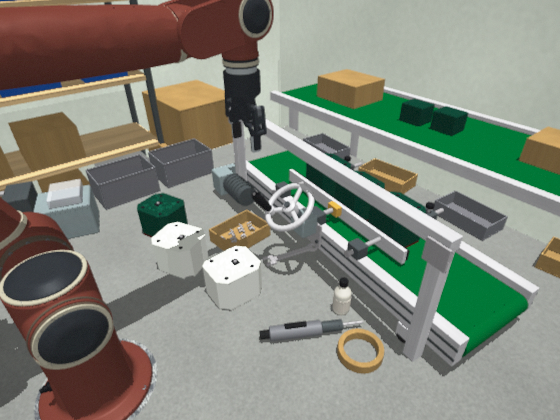

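Run:
```python
from h import *
import cv2,pickle
a=cv2.imread('pics/w9.png');cv2.imwrite('pics/w9z.png',cv2.resize(a[195:360,155:315],None,fx=3.6,fy=3.6,interpolation=2))
```

```text
(no output)
```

View pics/w9z.png

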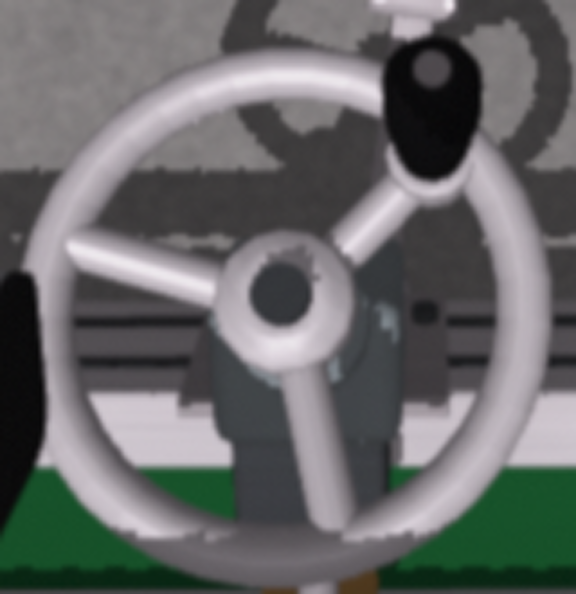

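Run:
```python
from h import *
import pickle
C=np.array([.5417,.0415,.1931])-.0012*WX-.0002*WY
z9=lambda x,y:(155+x/3.6-.35,195+y/3.6-.35)
z=lambda x,y:(80+x/3-.3,200+y/3-.3)
def f(cal,p,q,pin):
    P=[]
    for u in(p,q):
        o,d=ray('wrist',u,cal);P.append(o+((C-o)@WZ)/(d@WZ)*d-C)
    v=P[1]-P[0];o,d=ray('wrist',pin,cal);c2=C+.081*WZ;h=o+((c2-o)@WZ)/(d@WZ)*d-c2
    print('spoke',np.degrees(np.arctan2(-v@WY,v@WX)),'pin',np.degrees(np.arctan2(-h@WY,h@WX)),np.hypot(h@WX,h@WY))
w7=pickle.load(open('w7.pkl','rb'));w9=pickle.load(open('w9.pkl','rb'))
f(w7,z(300,164),z(100,200),z(599,288))
f(w9,z9(305,375),z9(333,520),z9(432,70))
f(w9,z9(215,290),z9(75,243),z9(432,70))
```

```text
spoke 79.54253358542633 pin -42.351248762112924 0.055238284704583904
spoke -12.793180823214527 pin -133.9689610248893 0.05447177534040888
spoke 108.19840490716052 pin -133.9689610248893 0.05447177534040888
```

```bash
python3 -c "
from plant import *
job_done();print(state()['time'])"
```

```text
the job is handed in; nothing more can be done
the job is handed in; nothing more can be done
```

I gripped the revolving handle and cranked the wheel clockwise about 1.97 turns, until it came to a firm stop. I then backed it off about a quarter turn, let go, raised the gripper clear and handed the job in at about 13.6 s.

- **Stop:** The wheel stalled at about 36 N along the handle's path. An extra push took that to 44 N (about 2.4 N m), and the rail did not move any further. The peak force was about 49 N.
- **Housings:** The scene pictures show all three pushed towards the far rail by the near rail. They stayed where they were during the back-off.
- **Back-off:** It came to about 90° from the arm's position, and 91.6 to 92.3° from the handle pin and spokes in the wrist pictures. The measures therefore differ by about 2°.
- **Disagreement:** The stop came about 0.4 turn earlier than my camera estimate of the rail gap. I put this down to the thickness of the rails' black facings, but did not measure that.
- **Release:** The contact force was near zero after I let go. In the last pictures the screwdriver, bottle, tape roll, screw tray and spare housing are where they were. I could not make out the spanner in any picture, so I did not check it.

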